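# Put the doming punch away in its drop-lock case

### The arm

A 6-joint arm with a two-finger parallel gripper is mounted at the origin on a cart in front of the work surface, level with it; the furniture and walls round the work are solid. World frame = base frame: x ahead of the robot, y to its left, z up, the work surface at z = 0. Lengths are in mm, angles in rad, forces in N, time in s.
With the tool pointing down it reaches from about 350 to 800 mm from the base axis. Payload 7.3 kg.
Tool frame: the origin (TCP) lies on the centre line of the jaws, within the pads' length; the fingertips stand 22 mm ahead of it and the grasp point (between the pads) lies 3 mm ahead of it; z points along the fingers, y is the line along which they close (so a half turn about z gives the same grasp; the last joint's range is limited). The gripper opens to 85 mm and grips with 20 to 120 N. Pads are 22 mm wide; open, the fingers measure 114 mm over their backs; the gripper's body (76 mm by 85 mm) begins 54 mm behind the grasp point. The pads swing forward as they close: fully open they stand 13 mm farther back than shut.
Start: joints at [-1.426, 0.342, 1.524, -0, 1.275, -0.146], TCP at [150.549, -502.968, 253.322] pointing down, gripper open.
Joint ranges: [-2.53, 2.53], [-0.77, 2.02], [0.04, 2.7], [-1, 4.14], [0.28, 2.66], [-3.11, 3.11]. Speed limits (rad/s): [2.57, 2.57, 3.14, 3.14, 3.14, 3.14].

### API

Orientations are given as a unit quaternion [w, x, y, z].
In Python, from cell import arm gives the robot as it stands.
- The arm moves only by the shell command python3 -m crank 'ROWS' [FORCE]. ROWS is JSON, a list of rows, each a list of 7 numbers: the shift along the tool's x, y, z in mm, then the turn, a rotation vector about the tool's x, y, z in degrees, then the closure in counts, from 0 (fully open) to 255 (shut). A call has 1 to 5 rows; each row is the pose to reach, as a shift and turn from the pose commanded when the call began, along the tool's axes at that moment; what a row does not reach only later rows make up. A row lasts 1/10 s, in which the tool goes at most 50 mm and 8.59 degrees, less where a joint would pass 70% of its speed; a pose out of reach is approached as far as the arm can. A call with a gripper value outside its range is refused whole. The fingers move at their own pace and stop on an object; FORCE is the grip in N (left out, the last holds). Time passes only in rows, so rows that repeat a pose let the fingers close. It gives the time, the measured TCP pose, the force, the opening and the grip force at its end, in the units of the state.
- arm.read_state(): the state, without advancing time (a new reading comes with each control period).
- arm.snapshot(name): name is "side" or "top" or "wrist"; returns (picture, depth): 480x640x3 uint8, red, green, blue; 480x640 float32, mm along the optical axis (not along the pixel's ray), 0 where there is no reading.
- arm.camera_info(name): a dict with "fov_y" (degrees; the focal length in pixels is half the picture's height over the tangent of half this angle, whatever the lens; pixels are square), "cx", "cy" (the principal point, pixels), "camera_from_world" (4x4, takes a point from world to camera coordinates); the wrist camera has in their place "tool_from_camera" (4x4, takes a point from camera to tool coordinates, whose origin is the TCP and whose axes are the flange's). Camera axes: x right, y down, z forward; pixel columns grow to the right and rows downward; lengths in mm; the calibration is good to about 2 mm. A picture is of the moment at which its call begins: read the wrist's pose just before it. camera_info takes no time and is no camera call.
- arm.close_job(): hands the job in; it is judged then, once.
The state is a dict: "t": time; "q": joint angles; "joint_vel": joint speeds; "tau": joint torques, N m; "position": TCP position; "tool_rot": TCP orientation; "contact_force": force on the tool from outside, world axes, zero at the start; "torque": the same for the moment, N m; "opening": finger opening in mm; "grasp_force": force on a finger pad.
Only numpy, scipy, OpenCV 4.12 (cv2) and the standard library are available. Lean on these libraries where they do the work, as an engineer would, in place of code of your own. Each camera call takes 0.05 s, during which the arm holds its last target. There are 200 camera calls.

### The job

Put the dark doming punch that lies loose on the bench away in its wooden case, leaving the lighter, steel block and jar where they are. The sliding lid is locked because its front end sits down behind a lip: press its thumb end down so that the front end tips up clear of the lip, draw the lid out endwise until about half of it sticks out past the lip, and leave it so in its guides. Then lay the punch flat on the floor of the opened part, without dropping it in.

Things in the scene. Friction and masses are not known exactly. Their poses are not given: they have to be found in the camera images.
- case: Low wooden punch case fixed to the bench, 220 long (x) x 114 wide (y) x 55 mm high. Origin at the centre of its underside, z up; lip end at -x (roughly towards the robot), thumb end at +x. Inside x -102 to 103, y -44 to 44, floor 6 mm up. Side walls (y 50.5 to 57) 52 mm high, wall at the thumb end 31.5 mm. Two punches stored on the floor take y -43 to -18, x 20 to 90, 19 mm up.
- case_lip (a point): Middle of the top of the lip, the case's end wall at x -110 to -102; this point is at x -106, y 0, z 41 mm of the case. The shut lid's lower face is 7 mm below it. Axes as the case's.
- case_rock (a point): Middle of the line on which the lid rocks, at x 20, y 0, z 34 mm of the case. Ledges along both sides carry the lid: level, 34 mm up, from the lip to here, then falling at 0.1 rad towards the thumb end. Two brass guide strips over the side walls, x -65 to 35, |y| over 42, underside 52 mm up (10 mm above the shut lid), keep the lid from being lifted out.
- case_space (a point): Point on the case floor at x 55, y 12, z 6 mm of the case: middle of the free floor (y -18 to 44) that is open once the lid is drawn out; the punch fits here lying along the case's x. Axes as the case's.
- lid: Loose pale board, 200 long (x) x 98 wide (y) x 8 mm thick, 0.16 kg. Origin at the centre of its underside, axes as the case's; shut, it is level with its origin at x 0, y 0, z 34 mm of the case. It opens by sliding to the case's -x. A dark batten, x 52 to 66, y -35 to 35, 12 mm high, stands on top to push against. Drawn out over 160 mm it would leave the guides and fall.
- lid_press (a point): Where to press: on the lid's top face at x 83, y 0 of the lid, the middle of the 34 mm of bare board behind the batten. Less than 1 N down here tips the lid 0.1 rad: this point sinks 6 mm until the lid meets the falling ledge, the front end rises 12 mm. Let go while shut, it tips back; once the front end has passed over the lip it rests on it and slides freely.
- lid_nose (a point): Middle of the lower edge of the lid's front end, x -100, y 0, z 0 of the lid; shut, it is 2 mm behind the lip and 7 mm below its top.
- punch_center (a point): Centre of the loose doming punch: a dark steel rod 68 mm long (its y) and up to 13 mm thick, 50 g, lying on the bench on one side of the case (left or right), its centre 6.5 mm up.
- punch: The same punch; origin on its underside at mid-length.
- lighter: Bystander: green pocket lighter lying flat, 25 x 76 x 13 mm, on the other side of the case from the punch. Origin at the centre of its underside.
- bench_block: Bystander: polished steel block 64 x 64 x 20 mm. Origin at the centre of its underside.
- flux_jar: Bystander: small jar with a red lid, 53 mm across, 64 mm high. Origin at the centre of its underside.
Not all that is in view belongs to the job. There is more than one size of the lid; the one meant has the size given above.

How it is judged:
By the outcome, as a careful person would: the job done as asked, in the order asked, and still so for the second after the job is handed in, with the robot touching nothing.
It also fails if it takes over 46 s, if anything falls off the work surface, if the arm or the gripper's body presses on something with over 40 N, if the wrist force passes 120 N, or if a joint passes its speed limit or range.

## Working session

There is one attempt and no reset: what is moved stays moved. The work goes in short steps, Python scripts to look and compute and a shell command to move; the robot and the scene stay as the last step left them, time stands still between calls to the robot, and variables do not carry over. Pictures are saved under pics/ and viewed, at most 10 in all, crops included, and the job is handed in when it is done.

```bash
ls; mkdir -p pics; cat > h.py <<'E'
import numpy as np, cv2
from cell import arm
from scipy.spatial.transform import Rotation as R
def rot(q): return R.from_quat([q[1],q[2],q[3],q[0]]).as_matrix()
def cap(name):
    s=arm.read_state(); im,d=arm.snapshot(name); c=arm.camera_info(name)
    f=240/np.tan(np.radians(c["fov_y"])/2)
    if name=="wrist":
        T=np.eye(4);T[:3,:3]=rot(s["tool_rot"]);T[:3,3]=s["position"];W=T@np.array(c["tool_from_camera"])
    else: W=np.linalg.inv(np.array(c["camera_from_world"]))
    return im,d,(f,c["cx"],c["cy"],W)
def cloud(d,k):
    f,cx,cy,W=k; v,u=np.mgrid[:480,:640]
    P=np.stack([(u-cx)/f*d,(v-cy)/f*d,d,np.ones_like(d)],-1)@W.T
    P=P[...,:3]; P[d<=0]=np.nan; return P
def save(n,im): cv2.imwrite("pics/"+n+".png",im[...,::-1])
E
python3 - <<'E'
from h import *
s=arm.read_state(); print(s)
for n in("top","side"):
    im,d,k=cap(n); save(n+"0",im); np.savez("/tmp/"+n,im=im,d=d,P=cloud(d,k)); print(n,k)
print(arm.camera_info("wrist"))
E
```

```text
pics
{'t': 0.0, 'q': array([-1.42597610e+00,  3.42717292e-01,  1.52501792e+00, -7.36005132e-06,
        1.27539640e+00, -1.45995876e-01]), 'joint_vel': array([-8.20889283e-04, -9.56170266e-04, -1.27165977e-03, -3.54938228e-04,
       -1.71644726e-03, -4.98224564e-05]), 'tau': array([ 2.84416528e-03, -4.33661413e+01, -2.46007544e+01,  8.91443847e-05,
        7.88607169e-03,  8.51339564e-06]), 'position': array([ 150.50328913, -502.5817546 ,  252.62843729]), 'tool_rot': array([-7.69478777e-04,  9.89446415e-01,  1.44897205e-01, -3.06748318e-06]), 'contact_force': array([-0.12701589,  0.4616268 ,  0.28801724]), 'torque': array([0.0354783 , 0.02679382, 0.04294007]), 'grasp_force': 0.0, 'opening': 85.44636925637695}
top (np.float64(566.4267723073332), 325.8438073056242, 234.69058029094697, array([[ 1.53128748e-02, -9.96411235e-01,  8.32476201e-02,
         4.80777656e+02],
       [-9.99829207e-01, -1.61205072e-02, -9.03803739e-03,
        -3.49752326e+01],
       [ 1.03475959e-02, -8.30950036e-02, -9.96487906e-01,
         1.35450504e+03],
       [ 0.00000000e+00,  0.00000000e+00,  0.00000
[... 198 characters left out ...]

       [-1.69690742e-01,  5.86270109e-01, -7.92144186e-01,
         8.44477057e+02],
       [-1.06870779e-02, -8.04848884e-01, -5.93383569e-01,
         7.35011281e+02],
       [ 0.00000000e+00,  0.00000000e+00,  0.00000000e+00,
         1.00000000e+00]]))
{'fov_y': 64.12148906749364, 'cx': 321.26717192512086, 'cy': 238.17482356101658, 'tool_from_camera': array([[-9.88354028e-04, -9.65025857e-01, -2.62152851e-01,
         6.47054025e+01],
       [ 9.99999509e-01, -9.71673038e-04, -1.93261055e-04,
         6.16210868e-01],
       [-6.82249419e-05, -2.62152914e-01,  9.65026344e-01,
        -1.20528591e+02],
       [ 0.00000000e+00,  0.00000000e+00,  0.00000000e+00,
         1.00000000e+00]])}
```

View pics/top0.png

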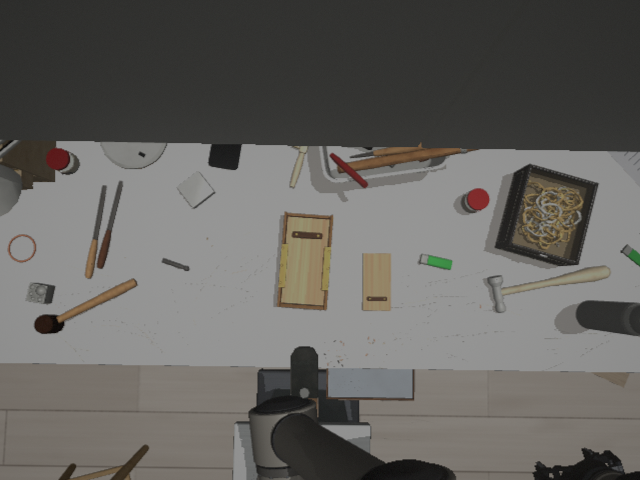

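View pics/side0.png

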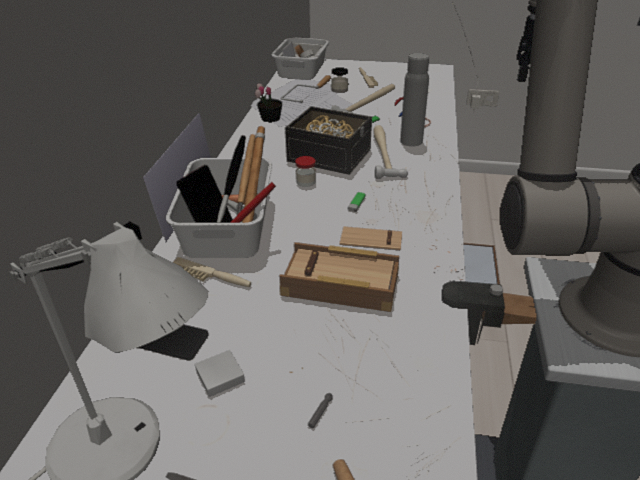

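Top view: the case with its batten is at (307,260). The loose punch is at (175,265), dark and about 26 px long. Things that could be mistaken for it are the files at (95–110,230), the mallet at (90,305) and the red pen at (348,170). The lid is the board inside the case; the small decoy board is at (377,280). The lighter is at (436,262), the block at (196,190) and the jar at (476,200).

```bash
python3 - <<'E'
from h import *
z=np.load("/tmp/top.npz"); im,d,P=z["im"],z["d"],z["P"]
def stat(n,box,m):
    u0,v0,u1,v1=box; M=np.zeros((480,640),bool);M[v0:v1,u0:u1]=True; M&=m&~np.isnan(P[...,2])
    p=P[M]; r=cv2.minAreaRect(p[:,:2].astype(np.float32)); 
    c=p[:,:2]-p[:,:2].mean(0); w,V=np.linalg.eigh(c.T@c); 
    print(n,M.sum(),"mean",p.mean(0).round(1),"rect",r,"ang major",np.degrees(np.arctan2(V[1,1],V[0,1])).round(1),"z",np.percentile(p[:,2],[5,50,95]).round(1))
g=im.astype(int).sum(2)
stat("case",(262,205,345,320),(P[...,2]>20))
hsv=cv2.cvtColor(im,cv2.COLOR_RGB2HSV)
stat("punch",(155,250,197,280),g<270)
stat("punchz",(155,250,197,280),P[...,2]>4)
stat("batten",(290,225,328,245),(g<200))
stat("guides",(275,240,335,295),(hsv[...,1]>140)&(hsv[...,2]>120))
stat("bench",(200,280,270,350),g>0)
save("crop",np.hstack([cv2.resize(im[200:320,255:355],None,fx=4,fy=4,interpolation=2),cv2.resize(im[240:300,150:210],None,fx=6,fy=8,interpolation=2)]))
E
```

```text
case 4633 mean [529.4   1.4  44. ] rect ((530.6815795898438, 1.1881942749023438), (114.2896499633789, 220.32022094726562), 86.85191345214844) ang major 176.6 z [35.6 42.7 55.9]
punch 117 mean [516.9 307.6  10.8] rect ((517.2068481445312, 308.4053955078125), (65.0621337890625, 10.1724853515625), 72.17382049560547) ang major 72.3 z [ 5.5 11.  16. ]
punchz 201 mean [517.  307.6   8.8] rect ((517.3397827148438, 308.48980712890625), (69.54253387451172, 95.73200988769531), 3.617495059967041) ang major 73.6 z [ 4.3  8.4 14.4]
batten 141 mean [587.8  -2.6  52.7] rect ((588.251708984375, -2.530323028564453), (67.01573944091797, 12.06920337677002), 86.975341796875) ang major 86.8 z [47.5 52.8 57.7]<stdin>:6: RuntimeWarning: Mean of empty slice.
  ret = um.true_divide(
<stdin>:7: RuntimeWarning: Mean of empty slice.
Traceback (most recent call last):
IndexError: index -1 is out of bounds for axis 0 with size 0
```

```bash
python3 - <<'E'
from h import *
z=np.load("/tmp/top.npz"); im,P=z["im"],z["P"]
save("crop",np.hstack([cv2.resize(im[200:320,255:355],None,fx=4,fy=4,interpolation=2),cv2.resize(im[240:300,150:210],None,fx=6,fy=8,interpolation=2)[:,:360]]))
for n in("top","side"):
  Q=np.load(f"/tmp/{n}.npz")["P"].reshape(-1,3)
  for y in range(-320,360,40):
    s=Q[(abs(Q[:,1]-y)<20)&(Q[:,0]>300)&(Q[:,0]<1000)]
    o=s[s[:,2]>70]
    print(n,y,[(x,int(o[(o[:,0]>=x)&(o[:,0]<x+50),2].max())) for x in range(300,900,50) if ((o[:,0]>=x)&(o[:,0]<x+50)).sum()>3])
T=np.array([[s[0],s[1],s[2]] for s in [(613.6,-3.5,120)]]);st=arm.read_state()
print(rot(st["tool_rot"]).T@(T[0]-st["position"]))
E
```

```text
top -320 [(600, 890), (700, 106), (750, 157)]
top -280 [(600, 962), (700, 108), (750, 144)]
top -240 [(600, 1033), (700, 111), (750, 128)]
top -200 [(600, 1083), (700, 108), (750, 117)]
top -160 [(600, 1082), (700, 109), (750, 103)]
top -120 [(600, 1081), (650, 154), (700, 151), (750, 87)]
top -80 [(600, 1079), (700, 134), (750, 107)]
top -40 [(600, 1078), (700, 109), (750, 113)]
top 0 [(600, 1076)]
top 40 [(600, 1074)]
top 80 [(600, 1072)]
top 120 [(600, 1070)]
top 160 [(600, 1057)]
top 200 [(600, 984)]
top 240 [(600, 915)]
top 280 [(600, 843)]
top 320 []
side -320 [(700, 105), (750, 158), (800, 167), (850, 105)]
side -280 [(700, 106), (750, 154), (800, 165), (850, 107)]
side -240 [(700, 106), (750, 140), (800, 149)]
side -200 [(700, 106), (750, 114), (800, 127)]
side -160 [(700, 104), (750, 100), (800, 155), (850, 160)]
side -120 [(650, 155), (700, 148), (750, 78), (800, 130), (850, 160)]
side -80 [(700, 134), (750, 107), (800, 93), (850, 158)]
side -40 [(700, 107), (750, 106), (800, 107), (850, 107)]
side 0 [(800, 107), (850, 106)]
side 40 []
side 80 []
side 120 []
side 160 []
side 200 []
side 240 []
side 280 []
side 320 []
[ 586.72692102 -345.24018144  133.29554552]
```

View pics/crop.png

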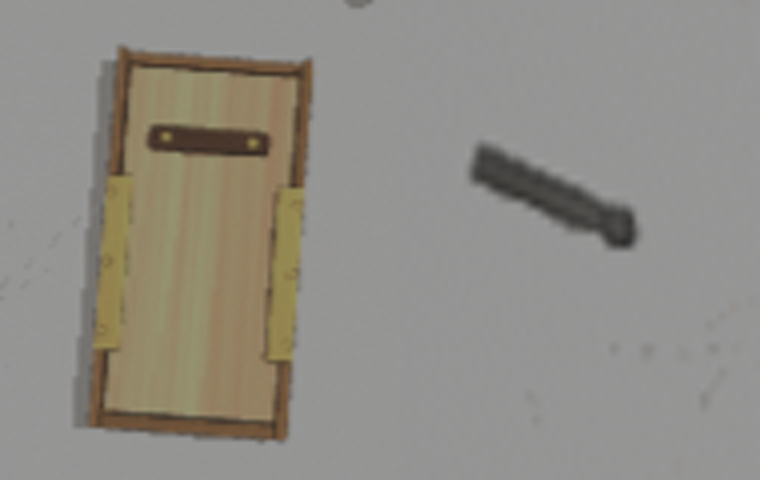

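```bash
cat >> h.py <<'E'
def go(x,y,z,yaw=None):
    s=arm.read_state(); Rm=rot(s["tool_rot"]); cur=np.degrees(np.arctan2(Rm[1,0],Rm[0,0]))
    print("t",round(s["t"],2),"pos",s["position"].round(1),"yaw",cur.round(2),"shift",(Rm.T@(np.array([x,y,z])-s["position"])).round(1), "turn_z",None if yaw is None else round(cur-yaw,1),"z axis",Rm[:,2].round(3))
E
R='[585,-345,68,0,0,20,255]'; python3 -m crank '[[585,-345,68,0,0,20,255],[585,-345,68,0,0,20,255],[585,-345,68,0,0,20,255],[585,-345,68,0,0,20,255],[585,-345,68,0,0,20,255]]' 30
python3 -c "
from h import *
go(613.6,-3.5,185,-3.2)"
```

```text
t: 0.6
position: [316.9, -322.8, 228.6]
tool_rot: [-0.0, 1.0, -0.029, -0.0]
contact_force: [0.9, -0.8, 0.5]
opening: 12.4
grasp_force: 0.0
t 0.6 pos [ 316.9 -322.8  228.6] yaw -3.38 shift [ 277.3 -336.3   43.6] turn_z -0.2 z axis [-0.  0. -1.]
```

```bash
python3 -m crank '[[277,-336,43,0,0,0,255],[277,-336,43,0,0,0,255],[277,-336,43,0,0,0,255],[277,-336,43,0,0,0,255],[277,-336,43,0,0,0,255]]'
python3 -c "
from h import *
go(613.6,-3.5,185,-3.2)"
```

```text
t: 1.1
position: [486.2, -140.2, 204.0]
tool_rot: [0.0, 1.0, -0.029, -0.0]
contact_force: [1.4, -0.6, -0.3]
opening: 0.2
grasp_force: 0.0
t 1.1 pos [ 486.2 -140.2  204. ] yaw -3.33 shift [ 119.2 -143.9   19. ] turn_z -0.1 z axis [-0. -0. -1.]
```

```bash
python3 -m crank '[[119,-144,19,0,0,0,255],[119,-144,19,0,0,0,255],[119,-144,19,0,0,0,255],[119,-144,19,0,0,0,255],[119,-144,19,0,0,0,255]]'
python3 - <<'E'
from h import *
im,d,k=cap("wrist"); save("w1",im); P=cloud(d,k)
np.savez("/tmp/w1",im=im,P=P)
g=im.astype(int).sum(2)
m=(P[...,2]>40)&(P[...,2]<70)&(P[...,0]>560)&(P[...,0]<620)&(abs(P[...,1])<45)&(g<230)
p=P[m]; print(m.sum(), p.mean(0) if len(p) else 0, cv2.minAreaRect(p[:,:2].astype(np.float32)) if len(p) else 0, np.percentile(p[:,2],[5,50,95]))
m=(P[...,2]>25)&(P[...,2]<48)&(abs(P[...,0]-620)<8)&(abs(P[...,1])<35); print("board behind batten z",np.percentile(P[m][:,2],[5,50,95]))
go(613.6,-3.5,120,-3.2)
E
```

```text
t: 1.6
position: [614.2, -1.4, 183.7]
tool_rot: [-0.001, 1.0, -0.027, -0.0]
contact_force: [-1.2, -0.2, 0.4]
opening: 0.3
grasp_force: 0.0
2060 [590.85806247  -0.67073102  52.4083266 ] ((580.2547607421875, 10.077651977539062), (90.18058013916016, 54.35784149169922), 71.35971069335938) [45.88784306 53.4033814  54.81849579]
board behind batten z [40.75540174 41.95771601 43.05067552]
t 1.65 pos [612.9  -3.3 183.9] yaw -3.14 shift [ 0.9  0.2 63.9] turn_z 0.1 z axis [-0.002  0.    -1.   ]
```

View pics/w1.png

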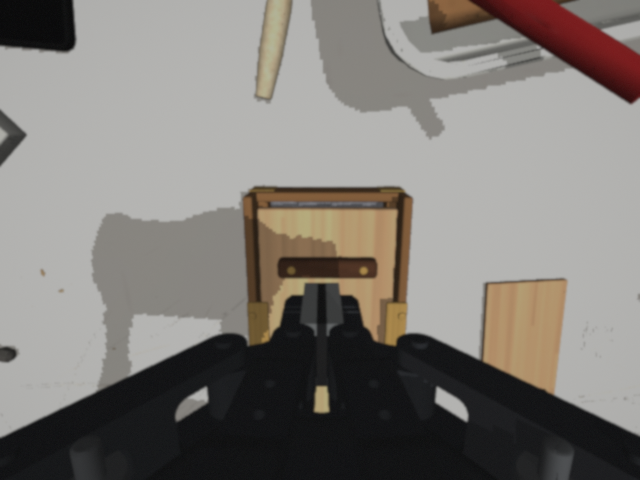

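Wrist view: the lid's rear edge is at row ~209 and the batten spans rows 258–277, centred at column 327. The gripper is centred on the case.

```bash
python3 - <<'E'
from h import *
P=np.load("/tmp/w1.npz")["P"]
for u,v in[(327,212),(327,235),(327,255),(327,261),(327,274),(281,267),(373,267),(250,190),(407,190)]: print(u,v,P[v,u].round(1))
go(613.6,-3.5,73,-3.2)
E
```

```text
327 212 [626.4  -6.9  41.7]
327 235 [610.2  -6.1  42.9]
327 255 [595.   -5.3  41.7]
327 261 [594.   -5.2  52.3]
327 274 [584.7  -4.7  53. ]
281 267 [591.8  26.9  53.5]
373 267 [588.3 -36.7  53.4]
250 190 [642.4  48.4  24.7]
407 190 [632.3 -71.5  -0. ]
t 1.65 pos [612.9  -3.3 183.9] yaw -3.14 shift [  1.    0.2 110.9] turn_z 0.1 z axis [-0.002  0.    -1.   ]
```

```bash
python3 -m crank '[[0,0,50,0,0,0,255],[0,0,95,0,0,0,255],[0,0,114,0,0,0,255],[0,0,118,0,0,0,255]]'
python3 -m crank '[[0,0,2,0,0,0,255],[0,0,4,0,0,0,255],[0,0,5,0,0,0,255]]'
python3 -m crank '[[0,0,2,0,0,0,255],[0,0,3,0,0,0,255],[0,0,3,0,0,0,255]]'
```

```text
t: 2.05
position: [609.9, -6.2, 64.5]
tool_rot: [-0.0, 1.0, -0.03, -0.003]
contact_force: [0.4, -0.9, -0.5]
opening: -0.2
grasp_force: 0.0
t: 2.35
position: [613.3, -5.7, 63.9]
tool_rot: [0.0, 1.0, -0.029, 0.001]
contact_force: [0.3, -0.2, -0.3]
opening: -0.0
grasp_force: 0.2
t: 2.65
position: [612.6, -5.3, 59.6]
tool_rot: [0.0, 1.0, -0.029, 0.0]
contact_force: [0.9, 0.5, 0.6]
opening: -0.3
grasp_force: 0.3
```

```bash
python3 -m crank '[[0,0,1,0,0,0,255],[0,0,1,0,0,0,255]]'
python3 -m crank '[[0,0,1,0,0,0,255],[0,0,1,0,0,0,255]]'
python3 -m crank '[[0,0,1,0,0,0,255],[0,0,1,0,0,0,255]]'
```

```text
t: 2.85
position: [612.7, -5.3, 58.6]
tool_rot: [0.0, 1.0, -0.029, 0.0]
contact_force: [0.7, -0.3, 0.8]
opening: -0.1
grasp_force: 0.8
t: 3.05
position: [612.7, -5.3, 58.4]
tool_rot: [0.0, 1.0, -0.029, 0.0]
contact_force: [-1.1, 0.7, 6.9]
opening: 0.4
grasp_force: 3.8
t: 3.25
position: [612.8, -5.3, 58.3]
tool_rot: [0.0, 1.0, -0.029, 0.001]
contact_force: [-3.0, 0.2, 13.7]
opening: -0.2
grasp_force: 6.7
```

```bash
python3 -m crank '[[-4,0,-1,0,0,0,255],[-8,0,-1,0,0,0,255],[-12,0,-1.4,0,0,0,255],[-16,0,-1.8,0,0,0,255]]'
python3 -m crank '[[-2,0,-0.2,0,0,0,255],[-4,0,-0.5,0,0,0,255]]'
```

```text
t: 3.65
position: [598.9, -4.7, 59.8]
tool_rot: [0.0, 1.0, -0.029, 0.003]
contact_force: [5.9, 0.2, 6.0]
opening: 0.4
grasp_force: 4.1
t: 3.85
position: [594.8, -4.4, 60.3]
tool_rot: [0.0, 1.0, -0.029, 0.003]
contact_force: [4.9, -0.7, 6.0]
opening: 0.1
grasp_force: 3.8
```

```bash
python3 - <<'E'
from h import *
go(530.7-20,1.2,75,-3.2)
im,d,k=cap("wrist"); P=cloud(d,k); save("w2",im)
for n,(u,v) in {"rear":(327,200)}.items(): pass
col=P[100:330,327]; 
for v in range(100,330,8): print(v,P[v,327].round(1),im[v,327])
im,d,k=cap("side"); save("s2",cv2.resize(im[210:330,250:430],None,fx=4,fy=4,interpolation=2))
E
```

```text
t 3.85 pos [594.8  -4.4  60.3] yaw -3.35 shift [-84.2  -0.7 -15.3] turn_z -0.1 z axis [ 0.006 -0.001 -1.   ]
100 [674.7 -12.8  -0.9] [204 204 202]
108 [ 6.712e+02 -1.260e+01 -5.000e-01] [204 204 201]
116 [ 6.678e+02 -1.240e+01 -1.000e-01] [204 204 201]
124 [ 6.643e+02 -1.230e+01 -1.000e-01] [205 204 202]
132 [ 6.608e+02 -1.210e+01  1.000e-01] [205 204 202]
140 [657.3 -11.9  -0.7] [204 204 202]
148 [ 6.537e+02 -1.170e+01  5.000e-01] [204 204 201]
156 [650.1 -11.5  -0. ] [205 205 202]
164 [ 6.465e+02 -1.130e+01  2.000e-01] [205 205 202]
172 [ 6.428e+02 -1.110e+01 -3.000e-01] [205 205 202]
180 [ 6.391e+02 -1.090e+01  2.000e-01] [195 194 192]
188 [638.6 -10.5  24.9] [64 49 33]
196 [636.6 -10.2  33.4] [146 106  68]
204 [633.2 -10.   32. ] [136  99  65]
212 [625.1 -10.    6.4] [123 123 128]
220 [621.6  -9.8   8. ] [131 131 136]
228 [617.7  -9.6   7.2] [131 131 136]
236 [613.6  -9.3   6.4] [126 126 131]
244 [609.7  -9.1   6.6] [88 89 91]
252 [614.4  -9.   35.1] [189 156 115]
260 [611.3  -8.8  35.6] [204 189 138]
268 [608.1  -8.6  36.1] [204 189 138]
276 [604.9  -8.4  36.5] [204 189 139]
284 [603.6  -8.3  42.1] [76 76 73]
292 [604.3  -8.1  51.5] [64 65 66]
300 [604.1  -8.   58.3] [62 63 63]
308 [604.3  -7.9  65. ] [61 62 63]
316 [603.9  -7.8  70. ] [60 62 62]
324 [604.4  -7.8  76.4] [84 86 87]
```

View pics/s2.png

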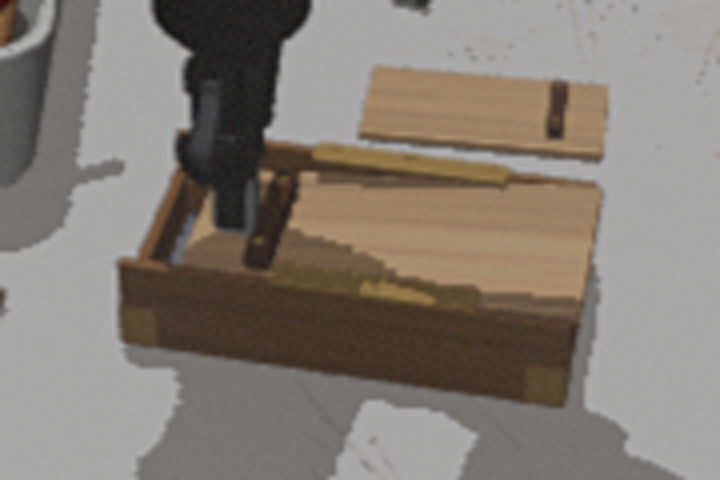

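Drawn about 13 mm, with the nose over the lip. I'll go a little further pressed, then ease up and push on the batten.

```bash
python3 -m crank '[[-3,0,-0.3,0,0,0,255],[-6,0,-0.6,0,0,0,255],[-6,0,-4,0,0,0,255],[-10,0,-6.5,0,0,0,255],[-15,0,-6.5,0,0,0,255]]'
python3 -m crank '[[-7,0,0,0,0,0,255],[-14,0,0,0,0,0,255],[-21,0,0,0,0,0,255],[-28,0,0,0,0,0,255],[-35,0,0,0,0,0,255]]'
python3 -m crank '[[-7,0,-1,0,0,0,255],[-14,0,-1,0,0,0,255],[-20,0,-1.5,0,0,0,255],[-25,0,-1.5,0,0,0,255],[-25,0,-1.5,0,0,0,255]]'
python3 -c "
from h import *
go(507.5,2.5,68,-3.2)"
```

```text
t: 4.45
position: [577.1, -3.2, 65.1]
tool_rot: [0.0, 1.0, -0.029, -0.0]
contact_force: [1.5, -0.2, 2.0]
opening: -0.2
grasp_force: 1.0
t: 4.95
position: [541.9, -1.2, 65.2]
tool_rot: [0.0, 1.0, -0.029, -0.0]
contact_force: [1.1, 0.0, 2.0]
opening: 0.1
grasp_force: 0.9
t: 5.45
position: [516.6, 0.3, 66.5]
tool_rot: [-0.0, 1.0, -0.029, -0.001]
contact_force: [-0.6, 0.1, -0.4]
opening: 0.2
grasp_force: 0.0
t 5.45 pos [5.166e+02 3.000e-01 6.650e+01] yaw -3.34 shift [-9.3 -1.6 -1.4] turn_z -0.1 z axis [-0.001  0.    -1.   ]
```

```bash
python3 -m crank '[[-5,0,0,0,0,0,255],[-10,0,0,0,0,0,255],[-10,0,0,0,0,0,255],[-3,0,0,0,0,0,255],[-3,0,-50,0,0,0,255]]'
python3 -m crank '[[0,0,-50,0,0,0,120],[0,0,-90,0,0,0,120],[0,0,-90,0,0,0,120]]'
python3 - <<'E'
from h import *
im,d,k=cap("top"); P=cloud(d,k); save("t3",im[130:400,130:530])
yaw=np.radians(-3.3); c,s=np.cos(yaw),np.sin(yaw)
X=(P[...,0]-530.7)*c+(P[...,1]-1.2)*s; Y=-(P[...,0]-530.7)*s+(P[...,1]-1.2)*c
M=(abs(Y)<30)
for x in range(-240,115,10):
    m=M&(abs(X-x)<3); print(x,np.nanmedian(P[...,2][m]).round(1),end="; ")
go(517,307.5,120,72.5)
E
```

```text
t: 5.95
position: [511.6, 0.7, 110.9]
tool_rot: [-0.001, 1.0, -0.029, -0.007]
contact_force: [1.0, -0.8, 0.1]
opening: 0.2
grasp_force: 0.0
t: 6.25
position: [517.9, 0.0, 212.4]
tool_rot: [0.001, 1.0, -0.029, 0.006]
contact_force: [-1.0, 0.6, -0.6]
opening: 43.0
grasp_force: 0.0
-240 676.9; -230 670.5; -220 663.7; -210 656.6; -200 649.7; -190 641.6; -180 629.8; -170 622.7; -160 614.5; -150 607.7; -140 603.0; -130 598.4; -120 50.0; -110 49.3; -100 48.5; -90 47.8; -80 47.3; -70 46.6; -60 514.0; -50 528.6; -40 538.4; -30 543.5; -20 545.8; -10 545.5; 0 543.0; 10 537.7; 20 526.9; 30 515.9; 40 nan; 50 nan; 60 nan; 70 7.1; 80 7.7; 90 987.3; 100 7.5; 110 31.0; t 6.3 pos [5.164e+02 2.000e-01 2.094e+02] yaw -3.33 shift [ -17.8 -306.9   89.1] turn_z -75.8 z axis [ 0.006 -0.001 -1.   ]
  return np.nanmean(a, axis, out=out, keepdims=keepdims)
```

View pics/t3.png

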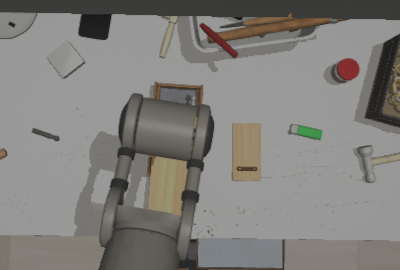

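The arm hides the lid in that view, so I'll check it from above the punch.

```bash
python3 -m crank '[[-18,-307,50,0,0,-76,120],[-18,-307,50,0,0,-76,120],[-18,-307,50,0,0,-76,120],[-18,-307,50,0,0,-76,120],[-18,-307,50,0,0,-76,120]]'
python3 -c "
from h import *
go(517,307.5,155,72.5)"
```

```text
t: 6.8
position: [513.8, 248.9, 164.5]
tool_rot: [0.0, 0.94, 0.342, -0.001]
contact_force: [1.3, -0.7, -0.2]
opening: 45.2
grasp_force: 0.0
t 6.8 pos [513.8 248.9 164.5] yaw 39.98 shift [ 40.1 -42.8   9.5] turn_z -32.5 z axis [-0.003 -0.001 -1.   ]
```

```bash
python3 -m crank '[[40,-43,9,0,0,-32.5,120],[40,-43,9,0,0,-32.5,120],[40,-43,9,0,0,-32.5,120],[40,-43,9,0,0,-32.5,120],[40,-43,9,0,0,-32.5,120]]'
python3 - <<'E'
from h import *
im,d,k=cap("wrist"); P=cloud(d,k); save("w4",im)
g=im.astype(int).sum(2)
m=(P[...,2]>3)&(P[...,2]<20)&(np.hypot(P[...,0]-517,P[...,1]-308)<55)&(g<400)
p=P[m]; print("punch",m.sum(),cv2.minAreaRect(p[:,:2].astype(np.float32)),np.percentile(p[:,2],[5,50,95]))
c=p[:,:2]-p[:,:2].mean(0); w,V=np.linalg.eigh(c.T@c); print(np.degrees(np.arctan2(V[1,1],V[0,1])),p.mean(0))
go(517,307.5,25,72.5)
im,d,k=cap("top"); P=cloud(d,k); save("t4",cv2.resize(im[200:360,250:350],None,fx=5,fy=3.7,interpolation=2)[:, :])
yaw=np.radians(-3.3); c,s=np.cos(yaw),np.sin(yaw)
X=(P[...,0]-530.7)*c+(P[...,1]-1.2)*s; Y=-(P[...,0]-530.7)*s+(P[...,1]-1.2)*c
for x in range(-230,120,8):
    m=(abs(Y-10)<20)&(abs(X-x)<3); print(x,np.nanmedian(P[...,2][m]).round(1),end="; ")
E
```

```text
t: 7.3
position: [517.2, 305.8, 155.6]
tool_rot: [-0.0, 0.808, 0.589, -0.002]
contact_force: [-0.0, 0.1, -0.3]
opening: 45.2
grasp_force: 0.0
punch 1369 ((515.64013671875, 306.26702880859375), (66.87391662597656, 11.90766716003418), 72.464111328125) [ 8.07729907 10.64068031 12.45320051]
71.6021686368235 [516.48207909 308.29885171  10.43987302]
t 7.35 pos [517.4 305.6 155.9] yaw 71.99 shift [  1.9  -0.7 130.9] turn_z -0.5 z axis [-0.002 -0.001 -1.   ]
-230 14.8; -222 14.9; -214 14.2; -206 16.0; -198 55.2; -190 55.6; -182 55.0; -174 53.4; -166 53.3; -158 52.6; -150 52.5; -142 51.7; -134 51.3; -126 50.7; -118 50.0; -110 49.4; -102 50.2; -94 48.4; -86 48.3; -78 46.5; -70 47.2; -62 46.9; -54 45.2; -46 56.2; -38 56.4; -30 43.8; -22 43.4; -14 42.5; -6 42.5; 2 8.1; 10 7.0; 18 6.6; 26 6.8; 34 6.1; 42 6.7; 50 6.8; 58 6.7; 66 7.1; 74 7.2; 82 6.6; 90 989.6; 98 11.1; 106 31.7; 114 0.1;
```

View pics/w4.png

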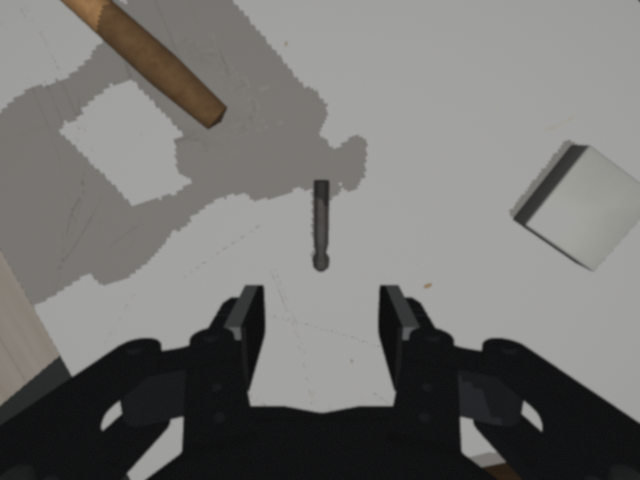

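View pics/t4.png

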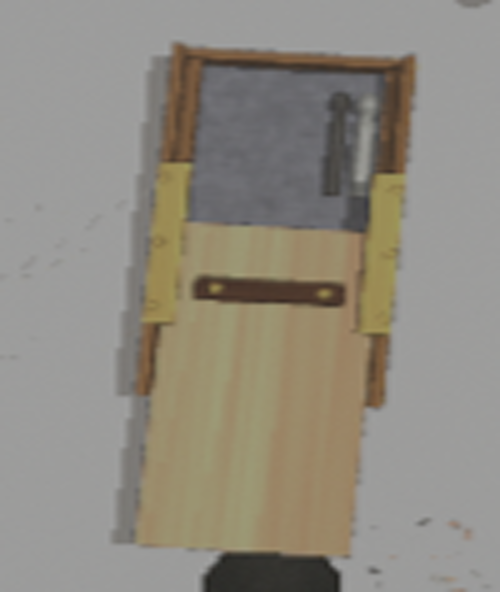

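Wrist view: the punch is at (321,225), midway between the jaws and parallel to them. Top view: the lid is drawn about 101 mm and still in its guides, and the floor to the left of the stored punches is free.

```bash
python3 -m crank '[[1,0,50,0,0,0,120],[1,0,100,0,0,0,120],[1,0,122,0,0,0,120],[1,0,131,0,0,0,120],[1,0,131,0,0,0,120]]' 40
python3 -m crank '[[0,0,0,0,0,0,255],[0,0,0,0,0,0,255],[0,0,0,0,0,0,255],[0,0,0,0,0,0,255],[0,0,0,0,0,0,255]]' 40
python3 -c "
from h import *
go(517,307,25,72.5)"
```

```text
t: 7.9
position: [517.9, 306.4, 25.5]
tool_rot: [-0.0, 0.809, 0.588, -0.001]
contact_force: [-0.7, -0.0, 0.1]
opening: 45.2
grasp_force: 0.0
t: 8.4
position: [519.2, 307.2, 28.4]
tool_rot: [0.0, 0.808, 0.589, 0.002]
contact_force: [-0.5, -0.7, 6.3]
opening: 9.9
grasp_force: 39.3
t 8.4 pos [519.2 307.2  28.4] yaw 72.13 shift [-0.8 -2.1  3.4] turn_z -0.4 z axis [ 0.003  0.001 -1.   ]
```

```bash
python3 -m crank '[[0,0,-20,0,0,0,255],[0,0,-60,0,0,0,255],[0,0,-110,0,0,0,255],[0,0,-120,0,0,0,255],[0,0,-120,0,0,0,255]]'
python3 -c "
from h import *
go(586.3,10,145,-3.3)"
```

```text
t: 8.9
position: [519.4, 307.3, 149.4]
tool_rot: [0.001, 0.808, 0.589, 0.003]
contact_force: [-1.1, 0.4, -1.6]
opening: 9.7
grasp_force: 39.1
t 8.9 pos [519.4 307.3 149.4] yaw 72.13 shift [-262.5  154.9    4.1] turn_z 75.4 z axis [ 0.005  0.002 -1.   ]
```

```bash
python3 -m crank '[[-262,155,0,0,0,75.4,255],[-262,155,0,0,0,75.4,255],[-262,155,0,0,0,75.4,255],[-262,155,0,0,0,75.4,255],[-262,155,0,0,0,75.4,255]]'
python3 -c "
from h import *
go(586.3,10,145,-3.3)"
```

```text
t: 9.4
position: [572.4, 61.0, 144.6]
tool_rot: [-0.0, 0.969, 0.249, -0.002]
contact_force: [1.4, -0.3, -0.6]
opening: 9.9
grasp_force: 39.1
t 9.4 pos [572.4  61.  144.6] yaw 28.82 shift [-12.4  51.4  -0.4] turn_z 32.1 z axis [-0.003  0.    -1.   ]
```

```bash
python3 -m crank '[[-12.5,51.5,0,0,0,32,255],[-12.5,51.5,0,0,0,32,255],[-12.5,51.5,0,0,0,32,255],[-12.5,51.5,0,0,0,32,255],[-12.5,51.5,0,0,0,32,255]]'
python3 - <<'E'
from h import *
im,d,k=cap("wrist"); P=cloud(d,k); save("w5",im)
go(586.3,10,34,-3.3)
E
```

```text
t: 9.9
position: [586.6, 11.7, 144.6]
tool_rot: [-0.0, 1.0, -0.025, -0.002]
contact_force: [0.4, 0.6, 0.2]
opening: 10.1
grasp_force: 39.1
t 9.95 pos [586.7  11.8 144.9] yaw -2.71 shift [  0.    1.9 110.9] turn_z 0.6 z axis [-0.003  0.    -1.   ]
```

View pics/w5.png

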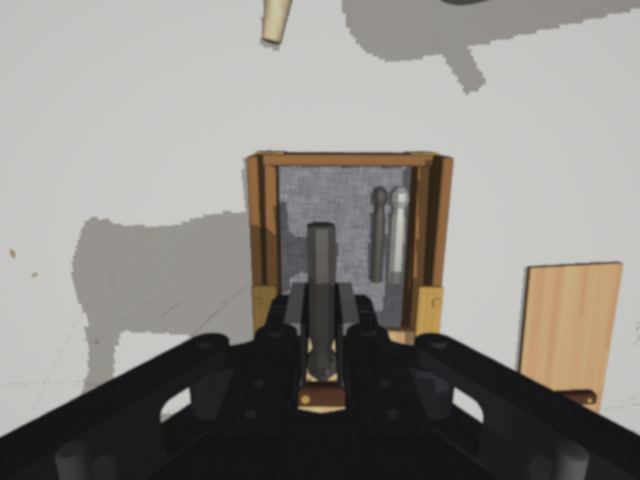

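Wrist view: the punch is level between the pads, spanning (320,225)–(321,365). It is centred over the free floor, between the left ledge at column 279 and the stored punches at column 371.

```bash
python3 -m crank '[[0,1.5,40,0,0,0.6,255],[0,1.5,75,0,0,0.6,255],[0,1.5,95,0,0,0.6,255],[0,1.5,103,0,0,0.6,255],[0,1.5,103,0,0,0.6,255]]'
python3 -m crank '[[0,0,2,0,0,0,255],[0,0,4,0,0,0,255],[0,0,4,0,0,0,255]]'
python3 -m crank '[[0,0,1,0,0,0,255],[0,0,2,0,0,0,255],[0,0,2,0,0,0,255]]'
```

```text
t: 10.45
position: [586.7, 10.6, 42.2]
tool_rot: [-0.0, 1.0, -0.029, -0.001]
contact_force: [-0.4, 0.0, -0.3]
opening: 9.6
grasp_force: 39.1
t: 10.75
position: [587.9, 10.3, 40.3]
tool_rot: [0.0, 1.0, -0.03, 0.001]
contact_force: [-0.4, 0.0, -0.1]
opening: 9.8
grasp_force: 39.1
t: 11.05
position: [587.5, 10.3, 37.6]
tool_rot: [0.0, 1.0, -0.03, 0.0]
contact_force: [-0.5, 0.1, -0.2]
opening: 10.0
grasp_force: 39.1
```

```bash
for i in 1 2; do :; done; python3 -m crank '[[0,0,1,0,0,0,255],[0,0,2,0,0,0,255],[0,0,2,0,0,0,255]]'
python3 -m crank '[[0,0,1,0,0,0,255],[0,0,1,0,0,0,255]]'
python3 -m crank '[[0,0,0.7,0,0,0,255],[0,0,0.7,0,0,0,255]]'
```

```text
t: 11.35
position: [587.4, 10.3, 35.3]
tool_rot: [0.0, 1.0, -0.03, -0.0]
contact_force: [-0.2, 0.5, -0.3]
opening: 10.0
grasp_force: 39.1
t: 11.55
position: [587.5, 10.3, 34.5]
tool_rot: [0.0, 1.0, -0.03, 0.0]
contact_force: [-0.7, 0.4, -0.3]
opening: 9.7
grasp_force: 39.1
t: 11.75
position: [587.6, 10.3, 34.4]
tool_rot: [0.0, 1.0, -0.03, 0.0]
contact_force: [-0.9, 0.4, 4.1]
opening: 9.8
grasp_force: 39.7
```

```bash
python3 -m crank '[[0,0,0,0,0,0,190],[0,0,0,0,0,0,185],[0,0,0,0,0,0,185],[0,0,0,0,0,0,185]]'
python3 -m crank '[[0,0,-8,0,0,0,185],[0,0,-30,0,0,0,185],[0,0,-80,0,0,0,185],[0,0,-130,0,0,0,185],[0,0,-150,0,0,0,185]]'
python3 -m crank '[[-50,-50,0,0,0,0,185],[-100,-100,0,0,0,0,185],[-100,-150,0,0,0,0,185],[-100,-200,0,0,0,0,185],[-100,-240,0,0,0,0,185]]'
python3 - <<'E'
from h import *
im,d,k=cap("top"); P=cloud(d,k); save("t6",cv2.resize(im[200:360,250:350],None,fx=5,fy=3.7,interpolation=2))
yaw=np.radians(-3.3); c,s=np.cos(yaw),np.sin(yaw)
X=(P[...,0]-530.7)*c+(P[...,1]-1.2)*s; Y=-(P[...,0]-530.7)*s+(P[...,1]-1.2)*c
m=(X>5)&(X<102)&(Y>-14)&(Y<40)&(im.astype(int).sum(2)<200); print(m.sum(),X[m].min(),X[m].max(),Y[m].mean(),np.percentile(P[m][:,2],[5,50,95]))
m=(abs(Y)<30)&(P[...,2]>38)&(P[...,2]<60);print("lid",X[m].min(),X[m].max())
E
```

```text
t: 12.15
position: [587.4, 10.3, 33.7]
tool_rot: [0.0, 1.0, -0.03, -0.0]
contact_force: [-0.1, 0.9, -0.6]
opening: 23.6
grasp_force: 0.0
t: 12.65
position: [589.4, 10.2, 189.8]
tool_rot: [0.0, 1.0, -0.03, 0.004]
contact_force: [0.3, 0.2, -0.1]
opening: 23.4
grasp_force: 0.0
t: 13.15
position: [501.3, 234.5, 185.0]
tool_rot: [-0.0, 1.0, -0.03, 0.001]
contact_force: [1.0, -0.3, -0.3]
opening: 23.7
grasp_force: 0.0
11299 21.97311800645633 95.60320345162339 12.909483533629963 [ 808.02460268  994.73591857 1068.46707046]
lid -491.70672028005464 271.4278886351543
```

View pics/t6.png

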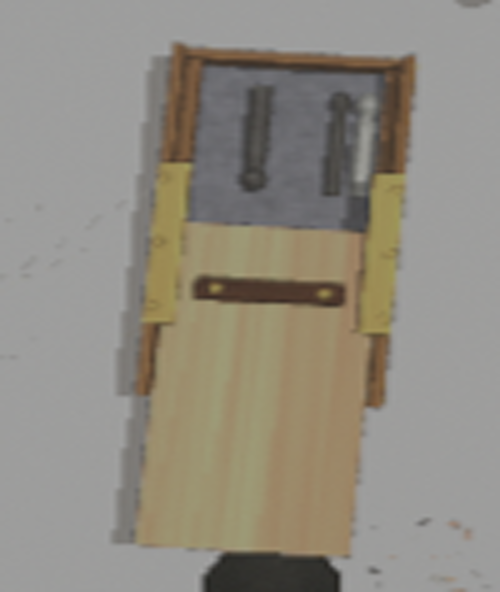

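The punch lies flat on the open floor at crop pixel (257,140), along the case. The lid is half drawn in its guides and the robot is clear of everything.

```bash
python3 -c "
from cell import arm
print(arm.close_job())"
```

```text
the job is handed in; nothing more can be done
None
```

The job is handed in: the lid is drawn out about 101 mm and still in its guides, the punch lies flat on the case floor, and the arm touched only the lid and punch, taking about 13 s.

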